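# Pack the winter car caddy

### The arm

A 6-joint arm with a two-finger parallel gripper is mounted at the origin on the work surface. World frame = base frame: x ahead of the robot, y to its left, z up, the work surface at z = 0. Lengths are in m, angles in rad, forces in N, time in s.
With the tool pointing down it reaches from about 0.4 to 0.925 m from the base axis. Payload 12.5 kg.
Tool frame: the origin (TCP) lies midway between the tips of the shut fingers; the grasp point (between the pads) lies 19 mm behind it; z points along the fingers, y is the direction in which the jaws open and shut (so a half turn about z gives the same grasp; the last joint's range is limited). The gripper opens to 95 mm and grips with 3 to 60 N. Pads are 20 mm wide; open, the fingers measure 119 mm over their backs; the gripper's body (75 mm by 180 mm) begins 59 mm behind the grasp point.
Start: joints at [-1.363, 0.491, 1.559, -0, 1.092, -0.106], TCP at [0.193, -0.594, 0.215] pointing down, gripper open.
Joint ranges: [-3.1, 3.1], [-0.84, 2.19], [0.05, 2.79], [-1.13, 4.28], [0.06, 2.93], [-2.69, 2.69]. Speed limits (rad/s): [2.22, 2.22, 2.79, 3.14, 3.14, 3.14].

### API

Orientations are given as a unit quaternion [w, x, y, z].
In Python, from cell import env, viewer gives the robot as it stands.
- The arm moves only by the tool jog_arm, never from a script. Its argument "targets" is a list of rows, each an object of numbers: "tx", "ty", "tz": the shift along the tool's x, y, z in mm; "rx", "ry", "rz": the turn, a rotation vector about the tool's x, y, z in rad; "fingers": the opening, from -1 (shut) to 1 (fully open). In form: [{"tx": .., "ty": .., "tz": .., "rx": .., "ry": .., "rz": .., "fingers": ..}, ...]. A call has 1 to 8 rows; each row is the pose to reach, as a shift and turn from the pose measured when the call began, along the tool's axes at that moment; what a row does not reach only later rows make up. A row lasts 1/8 s, in which the tool goes at most 62.5 mm and 10.7 degrees, less where a joint would pass 70% of its speed; a pose out of reach is approached as far as the arm can. A call with a gripper value outside its range is refused whole. The fingers move at their own pace and stop on an object; "force" is the grip in N (left out, the last holds). Time passes only in rows, so rows that repeat a pose let the fingers close. It gives the time, the measured TCP pose, the force and the opening at its end, in the units of the state.
- env.get_state(): the state, without advancing time (a new reading comes with each control period).
- viewer.camera(name): name is "scene" or "top" or "wrist"; returns the picture (384x512x3 uint8, red, green, blue); there is no depth.
- viewer.camera_info(name): a dict with "fx", "fy", "cx", "cy" (pixels), "cam_to_world" (4x4, takes a point from camera to world coordinates). Camera axes: x right, y down, z forward; pixel columns grow to the right and rows downward; lengths in m; the calibration is good to about 2 mm. A picture is of the moment at which its call begins: read the wrist's pose just before it. camera_info takes no time and is no camera call; for the wrist camera it gives the pose at the moment of the call.
- env.finish_job(): hands the job in, once; it reports no verdict.
The state is a dict: "clock": time; "q": joint angles; "qvel": joint speeds; "joint_torque": joint torques, N m; "tcp_pos": TCP position; "tcp_rot": TCP orientation; "force": force on the tool from outside, world axes, zero at the start; "wrist_torque": the same for the moment, N m; "grip_width": finger opening in m.
Only numpy, scipy, OpenCV 4.12 (cv2) and the standard library are available. Lean on these libraries where they do the work, as an engineer would, in place of code of your own. Each camera call takes 0.05 s, during which the arm holds its last target. There are 200 camera calls.

### The job

Pack the winter car kit into the wooden caddy on the mudroom bench: lay the long flashlight, the ice scraper, the whistle and the small tin each flat in the shallow insert shaped for it, the same side up as it lies now. Set them down without dropping them, and leave the short flashlight and the wide tin where they are.

Things in the scene. Friction and masses are not known exactly. Their poses are not given: they have to be found in the camera images.
- flashlight: The long black aluminium flashlight, 110 mm long, the only black thing of that length. Lies along its x axis, lens end to +x. Its round barrel is 26 mm across with its axis 15 mm above the origin; square collars 30 x 30 mm at both ends (20 mm long at the lens, 8 mm at the tail) keep it from rolling. About 140 g; take it across the barrel (along y) near the middle. Starts lying on the bench; origin: centre of its underside, z up.
- short_flashlight: Look-alike: the short black flashlight, same build and 30 mm collars but only 70 mm long. To be left alone. Starts lying on the bench; origin: centre of its underside, z up.
- tin: The small metal tin: closed round tin, 50 mm in diameter, 30 mm high, about 80 g. Starts lying on the bench; origin: centre of its underside, z up.
- wide_tin: Look-alike: the wide metal tin, 70 mm in diameter and only 22 mm high. To be left alone. Starts lying on the bench; origin: centre of its underside, z up.
- scraper: Red plastic ice scraper, 110 mm long along its x axis, blade to +x. Handle from x = -55 to +15 mm, 24 mm wide (along y) and 20 mm high; blade from x = +9 to +55 mm, up to 64 mm wide and 4 to 8 mm thick. About 70 g, centre of mass near x = 0; take it across the handle at about x = -8 mm. Starts lying on the bench; origin: centre of its underside, z up.
- whistle: Yellow plastic whistle lying on its flat side, 50 mm long along its x axis (mouthpiece to -x), 18 mm wide (along y), 14 mm high at the mouthpiece and 20 mm at the round drum near +x. About 20 g; take it across its width at the middle. Starts lying on the bench; origin: centre of its underside, z up.
- flashlight_tray: Shallow grey-floored insert with a pale rim, long and narrow: inside 130 mm along its x axis by 50 mm along y. For the long flashlight, lengthwise. Fixed; its origin is the centre of its underside. Its floor is 3 mm above the origin and its rim 9 mm above the origin. It stands on the floor (8 mm above the bench) of the low wooden caddy, 304 x 204 mm, whose outer rim is 18 mm above the bench. The four inserts swap places within the caddy from start to start.
- tin_dish: Shallow grey-floored insert with a pale rim, round: 70 mm inside diameter. For the small tin. Fixed; its origin is the centre of its underside. Its floor is 3 mm above the origin and its rim 9 mm above the origin. It stands on the floor (8 mm above the bench) of the low wooden caddy, 304 x 204 mm, whose outer rim is 18 mm above the bench. The four inserts swap places within the caddy from start to start.
- scraper_tray: Shallow grey-floored insert with a pale rim, the largest: inside 130 mm along its x axis by 84 mm along y. For the ice scraper, lengthwise, either end first. Fixed; its origin is the centre of its underside. Its floor is 3 mm above the origin and its rim 9 mm above the origin. It stands on the floor (8 mm above the bench) of the low wooden caddy, 304 x 204 mm, whose outer rim is 18 mm above the bench. The four inserts swap places within the caddy from start to start.
- whistle_tray: Shallow grey-floored insert with a pale rim, the smallest: inside 70 mm along its x axis by 38 mm along y. For the whistle, lengthwise. Fixed; its origin is the centre of its underside. Its floor is 3 mm above the origin and its rim 9 mm above the origin. It stands on the floor (8 mm above the bench) of the low wooden caddy, 304 x 204 mm, whose outer rim is 18 mm above the bench. The four inserts swap places within the caddy from start to start.

How it is judged:
By the outcome, as a careful person would: the job done as asked, in the order asked, and still so for the second after the job is handed in, with the robot touching nothing.
It also fails if it takes over 106 s, if anything falls off the work surface, if the arm or the gripper's body presses on something with over 40 N, if the wrist force passes 120 N, or if a joint passes its speed limit or range.

## Working session

There is one attempt and no reset: what is moved stays moved. The work goes in short steps, Python scripts to look and compute and a tool call to move; the robot and the scene stay as the last step left them, time stands still between calls to the robot, and variables do not carry over. Pictures are saved under pics/ and viewed, about 12 in all and at most 16, crops included, and the job is handed in when it is done.

Besides the shell and the picture viewer there is one more tool, called after "Request:" as name([rows], argument=value, ...), one row to a line, values as JSON. jog_arm: Moves the arm, as the interface text tells. Its arguments: {"type":"object","properties":{"targets":{"type":"array","items":{"type":"object","properties":{"tx":{"type":"number"},"ty":{"type":"number"},"tz":{"type":"number"},"rx":{"type":"number"},"ry":{"type":"number"},"rz":{"type":"number"},"fingers":{"type":"number"}}}},"force":{"type":"number"}},"required":["targets"]}

```bash
ls; mkdir -p pics; python3 - <<'E'
from cell import env, viewer
import cv2,numpy as np
np.set_printoptions(precision=4,suppress=True)
for n in("top","scene"):
    im=viewer.camera(n); cv2.imwrite(f"pics/{n}0.png",im[:,:,::-1]); i=viewer.camera_info(n); print(n,i)
s=env.get_state();print(s)
E
```

```text
pics
top {'fx': 380.47084526010804, 'fy': 380.47084526010804, 'cx': 258.27440688012314, 'cy': 196.77071364550451, 'cam_to_world': array([[-0.0126, -0.9971,  0.0748,  0.467 ],
       [-0.9999,  0.0132,  0.0073, -0.0215],
       [-0.0082, -0.0747, -0.9972,  0.9458],
       [ 0.    ,  0.    ,  0.    ,  1.    ]])}
scene {'fx': 395.5888736727826, 'fy': 395.5888736727826, 'cx': 256.25655156329213, 'cy': 189.01945525964592, 'cam_to_world': array([[ 0.0415,  0.6684, -0.7426,  1.2139],
       [ 0.999 , -0.0408,  0.0192, -0.0443],
       [-0.0174, -0.7427, -0.6694,  0.6964],
       [ 0.    ,  0.    ,  0.    ,  1.    ]])}
{'clock': 0.1, 'q': array([-1.3626,  0.4915,  1.5594,  0.    ,  1.0917, -0.1056]), 'qvel': array([-0.0015, -0.0016, -0.0013, -0.0028,  0.0009,  0.0005]), 'joint_torque': array([  0.0029, -61.3624, -25.8606,   0.0694,   0.047 ,  -0.    ]), 'tcp_pos': array([ 0.1929, -0.5943,  0.2141]), 'tcp_rot': array([-0.0005,  0.9877,  0.1562, -0.    ]), 'force': array([ 0.0304, -0.3669,  0.5108]), 'wrist_torque': array([ 0.0009,  0.0294, -0.0002]), 'grip_width': 0.09493539729845954}
```

View pics/top0.png

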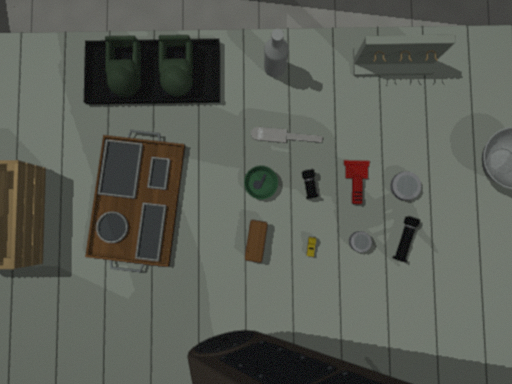

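View pics/scene0.png

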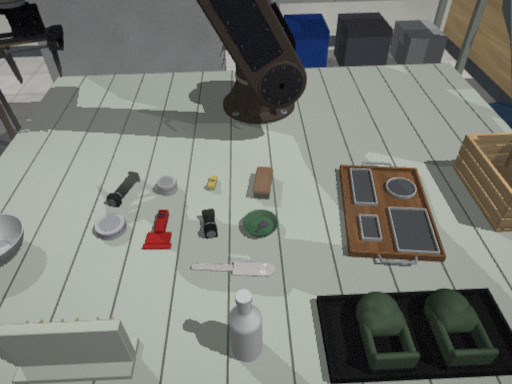

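Top view: caddy at the left (100-185, 135-265) with its scraper tray (120,169), whistle tray (158,173), tin dish (112,227) and flashlight tray (151,231). The objects are the long flashlight (406,239), small tin (361,242), wide tin (406,186), scraper (357,182), whistle (312,247) and short flashlight (311,184). The scene view agrees.

```bash
cat > h.py <<'E'
from cell import env, viewer
import cv2,numpy as np
np.set_printoptions(precision=4,suppress=True)
def ray(info,uv,z):
    uv=np.atleast_2d(uv).astype(float);T=info["cam_to_world"]
    d=np.c_[(uv[:,0]-info["cx"])/info["fx"],(uv[:,1]-info["cy"])/info["fy"],np.ones(len(uv))]@T[:3,:3].T
    o=T[:3,3]; return o+d*((z-o[2])/d[:,2])[:,None]
def blob(mask,info,z,minA=20):
    """list of (centre, size, axis angle deg, area px) of world min-area rects"""
    out=[]
    cs,_=cv2.findContours(mask.astype(np.uint8),cv2.RETR_EXTERNAL,cv2.CHAIN_APPROX_NONE)
    for c in cs:
        a=cv2.contourArea(c)
        if a<minA: continue
        p=ray(info,c[:,0],z)[:,:2]
        (cx,cy),(w,h),an=cv2.minAreaRect((p*1000).astype(np.float32))
        if h>w: w,h,an=h,w,an+90
        out.append((round(cx,1),round(cy,1),round(w,1),round(h,1),round((an+90)%180-90,1),int(a)))
    return out
E
python3 - <<'E'
from h import *
im=cv2.imread("pics/top0.png");info=viewer.camera_info("top")
hsv=cv2.cvtColor(im,cv2.COLOR_BGR2HSV);H,S,V=[hsv[:,:,i].astype(int) for i in range(3)]
def box(m,x0,y0,x1,y1):
    o=np.zeros_like(m);o[y0:y1,x0:x1]=m[y0:y1,x0:x1];return o
print("red",blob(box((S>120)&((H<8)|(H>172)),335,150,380,215),info,.006))
print("yel",blob(box((S>100)&(H>15)&(H<40),295,225,330,265),info,.010))
print("blk",blob(box(V<60,385,205,430,270),info,.015))
print("tin",blob(box(V>0,0,0,0,0),info,.03))
print("floors",blob(box((S<60)&(V<100),92,138,182,263),info,.011,60))
for n,uv in(("tin px",(361,242)),("bg",(340,240)),("floor",(120,169)),("rim",(140,170)),("wood",(112,255))): print(n,hsv[uv[1],uv[0]])
cv2.imwrite("pics/z.png",np.hstack([cv2.resize(im[130:270,85:190],None,fx=4,fy=4),cv2.resize(im[145:275,295:435],(380,560)) ])[:, :800])
E
```

```text
red [(571.8, -256.1, 106.3, 59.8, -3.3, 587)]
yel [(414.1, -141.4, 46.6, 18.9, -7.1, 126)]
blk [(429.7, -373.7, 110.9, 39.4, -19.2, 486)]
tin []
floors [(467.5, 345.9, 79.2, 73.5, 89.3, 759), (455.5, 251.1, 138.6, 60.7, -7.3, 1312), (487.7, 184.0, 217.3, 13.6, -7.3, 306), (600.0, 232.3, 79.0, 48.8, -7.2, 553), (613.3, 328.6, 141.6, 96.4, -7.5, 2063)]
tin px [78 14 92]
bg [ 51  22 118]
floor [78 21 60]
rim [ 11 119  47]
wood [ 14 147  73]
```

View pics/z.png

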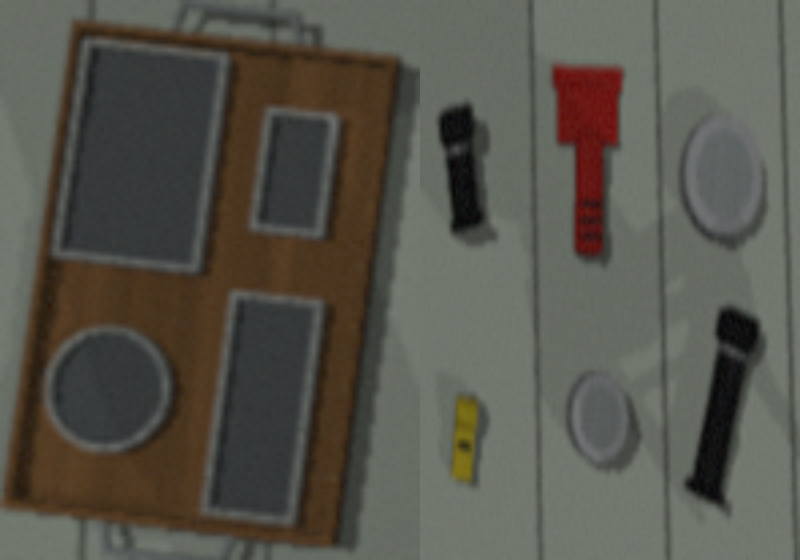

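Request:
jog_arm([
  {"tx":293,"ty":-136,"tz":-30,"rz":0.646},
  {"tx":293,"ty":-136,"tz":-30,"rz":0.646},
  {"tx":293,"ty":-136,"tz":-30,"rz":0.646},
  {"tx":293,"ty":-136,"tz":-30,"rz":0.646},
  {"tx":293,"ty":-136,"tz":-30,"rz":0.646},
  {"tx":293,"ty":-136,"tz":-30,"rz":0.646},
  {"tx":293,"ty":-136,"tz":-30,"rz":0.646},
  {"tx":293,"ty":-136,"tz":-30,"rz":0.646},
])

```text
invalid input at $.targets[0]: expected keys tx, ty, tz, rx, ry, rz, fingers
```

```bash
cat >> h.py <<'E'
def pose():
    s=env.get_state();w,x,y,z=s["tcp_rot"]
    from scipy.spatial.transform import Rotation as R
    Rm=R.from_quat([x,y,z,w]).as_matrix();return s,s["tcp_pos"],Rm
def go(x,y,z,phi):
    """jog numbers to TCP x,y,z (mm) with tool x axis at phi deg, tool down"""
    from scipy.spatial.transform import Rotation as R
    s,p,Rm=pose();a=np.radians(phi);c,q=np.cos(a),np.sin(a)
    Rt=np.array([[c,q,0],[q,-c,0],[0,0,-1.]])
    print("t",(Rm.T@(np.array([x,y,z])-p*1000)).round(1),"r",R.from_matrix(Rm.T@Rt).as_rotvec().round(3))
def snap(n,cam="wrist"):
    info=viewer.camera_info(cam);im=viewer.camera(cam)[:,:,::-1].copy();cv2.imwrite(f"pics/{n}.png",im);return im,info
E
python3 - <<'E'
from h import *
im,i=snap("w1");s,p,R=pose();print(s["clock"],p,R,i)
import pickle;pickle.dump(i,open("w1.pkl","wb"))
E
```

```text
0.15 [ 0.1929 -0.5943  0.2142] [[ 0.9512  0.3087 -0.0002]
 [ 0.3087 -0.9512  0.0007]
 [ 0.0001 -0.0008 -1.    ]] {'fx': 341.01257873908486, 'fy': 341.01257873908486, 'cx': 257.4762054341503, 'cy': 189.63590758516543, 'cam_to_world': array([[ 0.3096, -0.9216, -0.2343,  0.2585],
       [-0.9509, -0.3004, -0.0748, -0.5716],
       [-0.0014,  0.2459, -0.9693,  0.3828],
       [ 0.    ,  0.    ,  0.    ,  1.    ]])}
```

View pics/w1.png

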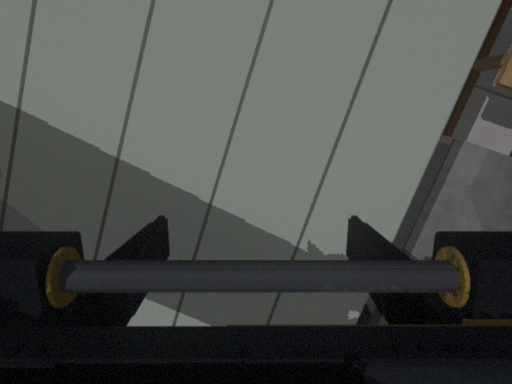

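The move was refused because all keys are needed. The picture is only bare bench, with the fingertips around (165,220) and (350,220), so the free view is the upper half, on the tool +x side.

Request:
jog_arm([
  {"tx":260,"ty":-120,"tz":-30,"rx":0,"ry":0,"rz":0.646,"fingers":1},
  {"tx":260,"ty":-120,"tz":-30,"rx":0,"ry":0,"rz":0.646,"fingers":1},
  {"tx":260,"ty":-120,"tz":-30,"rx":0,"ry":0,"rz":0.646,"fingers":1},
  {"tx":260,"ty":-120,"tz":-30,"rx":0,"ry":0,"rz":0.646,"fingers":1},
  {"tx":260,"ty":-120,"tz":-30,"rx":0,"ry":0,"rz":0.646,"fingers":1},
  {"tx":260,"ty":-120,"tz":-30,"rx":0,"ry":0,"rz":0.646,"fingers":1},
  {"tx":260,"ty":-120,"tz":-30,"rx":0,"ry":0,"rz":0.646,"fingers":1},
  {"tx":260,"ty":-120,"tz":-30,"rx":0,"ry":0,"rz":0.646,"fingers":1},
], force=25)

```text
clock: 1.15
tcp_pos: [0.4024, -0.4007, 0.2441]
tcp_rot: [-0.0, 0.986, -0.166, -0.0]
force: [0.2, 0.1, -0.8]
grip_width: 0.095
```

```bash
python3 - <<'E'
from h import *
im,i=snap("w2");s,p,R=pose();print(s["clock"],p,s["qvel"])
import pickle;pickle.dump(i,open("w2.pkl","wb"))
E
```

```text
1.2 [ 0.4024 -0.4007  0.2441] [ 0.0015 -0.0009  0.0016  0.0003 -0.0008  0.0013]
```

View pics/w2.png

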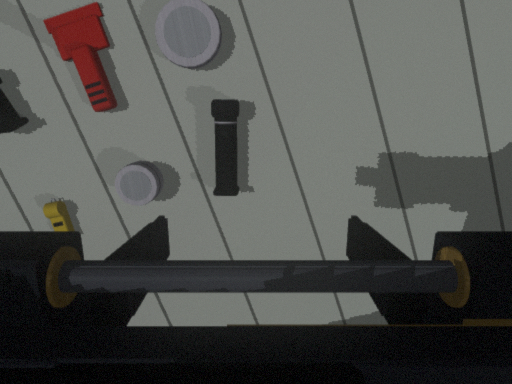

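Wrist view: long flashlight (226,147) almost parallel to tool x, small tin (138,183), scraper (85,60), wide tin (188,30), whistle at the left edge (58,215).

```bash
python3 - <<'E'
from h import *
import pickle
im=cv2.imread("pics/w2.png");i=pickle.load(open("w2.pkl","rb"))
hsv=cv2.cvtColor(im,cv2.COLOR_BGR2HSV);H,S,V=[hsv[:,:,k].astype(int) for k in range(3)]
def box(m,x0,y0,x1,y1):
    o=np.zeros_like(m);o[y0:y1,x0:x1]=m[y0:y1,x0:x1];return o
blk=box(V<60,200,90,255,205)
for z in(.015,.028): print("flash",z,blob(blk,i,z,100))
print("barrel",blob(box(blk,200,128,255,182),i,.02,100))
print("red",blob(box((S>120)&((H<8)|(H>172)),30,0,125,115),i,.006,5))
print("handle",blob(box((S>120)&((H<8)|(H>172)),70,58,125,115),i,.016,5))
print("V",V[185,105:175:3])
g=cv2.GaussianBlur(V.astype(np.uint8),(5,5),1)
print("circ",c:=cv2.HoughCircles(g[150:220,100:175],cv2.HOUGH_GRADIENT,1,50,param1=80,param2=12,minRadius=15,maxRadius=28))
if c is not None:
    for q in c[0]: print(ray(i,q[:2]+[100,150],.03),ray(i,q[:2]+[100+q[2],150],.03))
# top refined trays at rim height
t=cv2.imread("pics/top0.png");info=viewer.camera_info("top");h=cv2.cvtColor(t,cv2.COLOR_BGR2HSV)
print("rims",blob(box((h[:,:,1]<60)&(h[:,:,2]<100),92,138,182,263),info,.017,500))
go(430,-374,100,-19)
E
```

```text
flash 0.015 [(418.4, -364.2, 85.5, 31.4, -19.0, 1492), (471.6, -383.6, 31.9, 23.3, 70.9, 526)]
flash 0.028 [(420.0, -366.1, 82.7, 30.4, -19.0, 1492), (471.5, -384.9, 30.9, 22.5, 70.9, 526)]
barrel [(424.2, -367.7, 62.1, 25.5, -19.9, 1098)]
red [(572.1, -258.3, 107.6, 63.8, -2.3, 3408)]
handle [(548.2, -257.1, 61.8, 29.9, -1.7, 1023)]
V [ 71 123 116 115 122 109 106 109 109 107 109 109 111 105 105 111 118  99
  60  67  82  78  81  79]
circ [[[32.5 38.5 24. ]]]
[[ 0.424  -0.2532  0.03  ]] [[ 0.415  -0.2795  0.03  ]]
rims [(467.5, 343.5, 78.7, 73.0, 89.3, 759), (455.6, 249.3, 137.7, 60.4, -7.3, 1312), (599.1, 230.7, 78.5, 48.5, -7.2, 553), (612.3, 326.3, 140.7, 95.8, -7.5, 2063)]
t [ 17.5 -34.1 144.1] r [-0.001  0.001 -0.002]
```

Request:
jog_arm([
  {"tx":17,"ty":-38,"tz":60,"rx":0,"ry":0,"rz":0,"fingers":1},
  {"tx":17,"ty":-38,"tz":120,"rx":0,"ry":0,"rz":0,"fingers":1},
  {"tx":17,"ty":-38,"tz":175,"rx":0,"ry":0,"rz":0,"fingers":1},
  {"tx":17,"ty":-38,"tz":210,"rx":0,"ry":0,"rz":0,"fingers":1},
  {"tx":17,"ty":-38,"tz":236,"rx":0,"ry":0,"rz":0,"fingers":1},
  {"tx":17,"ty":-38,"tz":236,"rx":0,"ry":0,"rz":0,"fingers":-1},
  {"tx":17,"ty":-38,"tz":236,"rx":0,"ry":0,"rz":0,"fingers":-1},
  {"tx":17,"ty":-38,"tz":236,"rx":0,"ry":0,"rz":0,"fingers":-1},
], force=25)

```text
clock: 2.2
tcp_pos: [0.4311, -0.3707, 0.0094]
tcp_rot: [0.0, 0.986, -0.166, 0.0]
force: [-0.3, -0.2, 0.2]
grip_width: 0.0707
```

Request:
jog_arm([
  {"tx":0,"ty":0,"tz":0,"rx":0,"ry":0,"rz":0,"fingers":-1},
  {"tx":0,"ty":0,"tz":0,"rx":0,"ry":0,"rz":0,"fingers":-1},
  {"tx":0,"ty":0,"tz":-50,"rx":0,"ry":0,"rz":0,"fingers":-1},
  {"tx":0,"ty":0,"tz":-100,"rx":0,"ry":0,"rz":0,"fingers":-1},
  {"tx":0,"ty":0,"tz":-150,"rx":0,"ry":0,"rz":0,"fingers":-1},
  {"tx":0,"ty":0,"tz":-190,"rx":0,"ry":0,"rz":0,"fingers":-1},
  {"tx":0,"ty":0,"tz":-190,"rx":0,"ry":0,"rz":0,"fingers":-1},
])

```text
clock: 3.08
tcp_pos: [0.4317, -0.3713, 0.2025]
tcp_rot: [0.002, 0.986, -0.166, 0.003]
force: [-0.8, -0.2, -0.1]
grip_width: 0.002
```

The fingers are slow (about 65 mm/s) and shut on nothing because I lifted too early. I'll check that nothing shifted.

```bash
python3 - <<'E'
from h import *
i0=None
im,i=snap("w3");s,p,R=pose()
import pickle;pickle.dump(i,open("w3.pkl","wb"))
t,info=snap("t3","top")
cv2.imwrite("pics/t3z.png",np.hstack([im[:384],cv2.resize(t[140:270,335:435],(295,384))])[:,:800])
print(s["clock"],p,s["tcp_rot"])
E
```

```text
3.125 [ 0.4311 -0.3707  0.2005] [ 0.0009  0.9861 -0.1661  0.0014]
```

View pics/t3z.png

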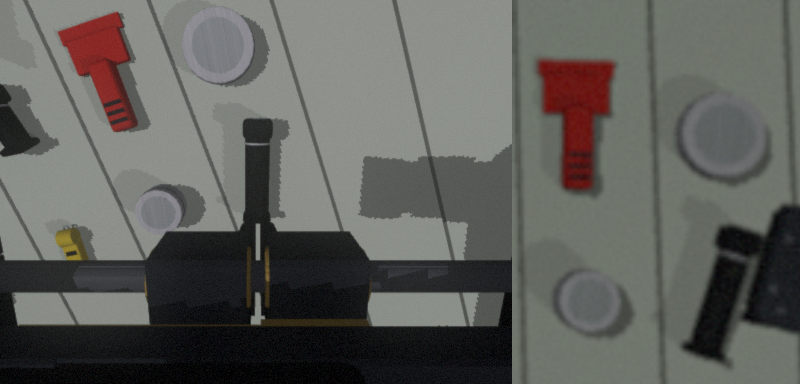

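The flashlight is still on the bench and square to the tool, centred at column 257 with its lens end at row 119.

```bash
python3 - <<'E'
from h import *
import pickle
im=cv2.imread("pics/w3.png");i=pickle.load(open("w3.pkl","rb"));V=im.max(2).astype(int)
b=np.zeros(V.shape,bool);b[112:215,238:280]=V[112:215,238:280]<48
print(blob(b,i,.025,100), blob(b[:,:],i,.015,100)); print("end",ray(i,(257.5,119),.03))
print("col extents",[ (r,np.where(b[r])[0][[0,-1]]) for r in(130,155,175,195)])
go(431,-370,8,-19.3)
E
```

```text
[(424.3, -366.6, 73.4, 26.7, -19.1, 1474), (472.3, -384.3, 27.2, 22.7, 70.4, 550)] [(422.3, -365.9, 75.5, 27.4, -19.1, 1474), (471.6, -384.1, 28.0, 23.4, 70.4, 550)]
end [[ 0.4833 -0.388   0.03  ]]
col extents [(130, array([244, 271])), (155, array([246, 268])), (175, array([246, 268])), (195, array([246, 267]))]
t [ -0.1  -0.5 191.2] r [ 0.    -0.001  0.003]
```

Request:
jog_arm([
  {"tx":0,"ty":0,"tz":0,"rx":0,"ry":0,"rz":0,"fingers":1},
  {"tx":0,"ty":0,"tz":0,"rx":0,"ry":0,"rz":0,"fingers":1},
  {"tx":0,"ty":0,"tz":0,"rx":0,"ry":0,"rz":0,"fingers":1},
  {"tx":0,"ty":0,"tz":50,"rx":0,"ry":0,"rz":0,"fingers":1},
  {"tx":0,"ty":0,"tz":90,"rx":0,"ry":0,"rz":0,"fingers":0.4},
  {"tx":0,"ty":0,"tz":110,"rx":0,"ry":0,"rz":0,"fingers":0.2},
  {"tx":0,"ty":0,"tz":130,"rx":0,"ry":0,"rz":0,"fingers":0.2},
])

```text
clock: 4.05
tcp_pos: [0.4308, -0.3703, 0.068]
tcp_rot: [-0.0, 0.986, -0.166, 0.0]
force: [0.1, -0.1, 0.7]
grip_width: 0.0566
```

Request:
jog_arm([
  {"tx":0,"ty":0,"tz":35,"rx":0,"ry":0,"rz":0,"fingers":0.2},
  {"tx":0,"ty":0,"tz":61,"rx":0,"ry":0,"rz":0,"fingers":0.2},
  {"tx":0,"ty":0,"tz":61,"rx":0,"ry":0,"rz":0,"fingers":-1},
  {"tx":0,"ty":0,"tz":61,"rx":0,"ry":0,"rz":0,"fingers":-1},
  {"tx":0,"ty":0,"tz":61,"rx":0,"ry":0,"rz":0,"fingers":-1},
  {"tx":0,"ty":0,"tz":61,"rx":0,"ry":0,"rz":0,"fingers":-1},
  {"tx":0,"ty":0,"tz":61,"rx":0,"ry":0,"rz":0,"fingers":-1},
  {"tx":0,"ty":0,"tz":61,"rx":0,"ry":0,"rz":0,"fingers":-1},
], force=30)

```text
clock: 5.05
tcp_pos: [0.4311, -0.3707, 0.008]
tcp_rot: [0.0, 0.986, -0.166, 0.001]
force: [-1.0, 0.8, 7.5]
grip_width: 0.025
```

Request:
jog_arm([
  {"tx":0,"ty":0,"tz":-5,"rx":0,"ry":0,"rz":0,"fingers":-1},
  {"tx":0,"ty":0,"tz":-10,"rx":0,"ry":0,"rz":0,"fingers":-1},
  {"tx":0,"ty":0,"tz":-15,"rx":0,"ry":0,"rz":0,"fingers":-1},
  {"tx":0,"ty":0,"tz":-15,"rx":0,"ry":0,"rz":0,"fingers":-1},
  {"tx":0,"ty":0,"tz":-15,"rx":0,"ry":0,"rz":0,"fingers":-1},
])

```text
clock: 5.68
tcp_pos: [0.431, -0.3706, 0.0229]
tcp_rot: [0.0, 0.986, -0.166, 0.001]
force: [-0.0, -0.1, -1.5]
grip_width: 0.0251
```

Request:
jog_arm([
  {"tx":0,"ty":0,"tz":-60,"rx":0,"ry":0,"rz":0,"fingers":-1},
  {"tx":0,"ty":0,"tz":-120,"rx":0,"ry":0,"rz":0,"fingers":-1},
  {"tx":-40,"ty":-55,"tz":-170,"rx":0,"ry":0,"rz":0,"fingers":-1},
  {"tx":-60,"ty":-110,"tz":-177,"rx":0,"ry":0,"rz":-0.05,"fingers":-1},
  {"tx":-75,"ty":-165,"tz":-177,"rx":0,"ry":0,"rz":-0.1,"fingers":-1},
  {"tx":-95,"ty":-220,"tz":-177,"rx":0,"ry":0,"rz":-0.15,"fingers":-1},
  {"tx":-110,"ty":-280,"tz":-177,"rx":0,"ry":0,"rz":-0.208,"fingers":-1},
  {"tx":-125,"ty":-340,"tz":-177,"rx":0,"ry":0,"rz":-0.208,"fingers":-1},
])

```text
clock: 6.68
tcp_pos: [0.4235, -0.0107, 0.1997]
tcp_rot: [0.0, 0.998, -0.063, 0.001]
force: [1.8, -0.3, -1.5]
grip_width: 0.0252
```

```bash
python3 - <<'E'
from h import *
s,p,R=pose();print(s["clock"],p,s["grip_width"],s["force"]);go(420,254,200,-7.3)
E
```

```text
6.675 [ 0.4235 -0.0107  0.1997] 0.025182046546579205 [ 1.7795 -0.2574 -1.4741]
t [ -36.7 -262.2   -0.6] r [ 0.001 -0.002  0.002]
```

Request:
jog_arm([
  {"tx":-8,"ty":-55,"tz":0,"rx":0,"ry":0,"rz":0,"fingers":-1},
  {"tx":-15,"ty":-110,"tz":0,"rx":0,"ry":0,"rz":0,"fingers":-1},
  {"tx":-23,"ty":-165,"tz":0,"rx":0,"ry":0,"rz":0,"fingers":-1},
  {"tx":-30,"ty":-220,"tz":0,"rx":0,"ry":0,"rz":0,"fingers":-1},
  {"tx":-37,"ty":-262,"tz":0,"rx":0,"ry":0,"rz":0,"fingers":-1},
  {"tx":-37,"ty":-262,"tz":0,"rx":0,"ry":0,"rz":0,"fingers":-1},
])

```text
clock: 7.42
tcp_pos: [0.4191, 0.256, 0.199]
tcp_rot: [0.0, 0.998, -0.061, 0.001]
force: [-0.3, 0.0, -1.7]
grip_width: 0.0255
```

```bash
python3 - <<'E'
from h import *
im,i=snap("w4");s,p,R=pose();print(s["clock"],p,s["grip_width"],s["qvel"].max())
import pickle;pickle.dump(i,open("w4.pkl","wb"))
E
```

```text
7.475 [0.4191 0.2546 0.199 ] 0.025741341875566277 0.01892831071285573
```

View pics/w4.png

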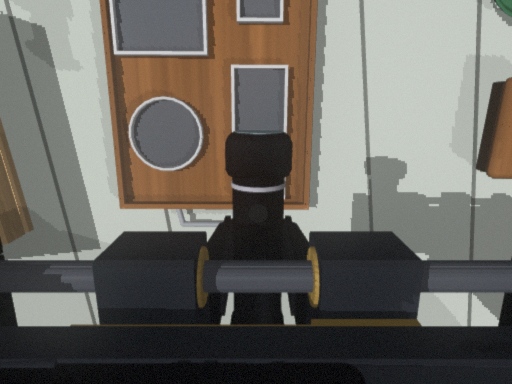

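Held flashlight is straight in the jaws. The flashlight tray's far end shows its rim corners at (231,65) and (288,65), the dish is at (166,134), the scraper tray's lower rim is at row 54 (columns 111-208), and the whistle tray's at row 20 (columns 237-284).

```bash
python3 - <<'E'
from h import *
import pickle
im=cv2.imread("pics/w4.png");i=pickle.load(open("w4.pkl","rb"))
for n,uv in(("flL",(231,65)),("flR",(288,65)),("whL",(237,20.5)),("whR",(284,21)),("scL",(111,54)),("scR",(208,54))): print(n,(ray(i,uv,.017)[0]*1000).round(1))
hsv=cv2.cvtColor(im,cv2.COLOR_BGR2HSV);m=(hsv[:,:,1]<70).astype(np.uint8);m[:,:120]=0;m[:,214:]=0;m[:90]=0;m[180:]=0
c=max(cv2.findContours(m,cv2.RETR_EXTERNAL,cv2.CHAIN_APPROX_NONE)[0],key=cv2.contourArea)
q,r=cv2.minEnclosingCircle((ray(i,c[:,0],.017)[:,:2]*1000).astype(np.float32));print("dish",q,r)
a=np.radians(-7.3);u=np.array([np.cos(a),np.sin(a)])
F=(ray(i,(231,65),.017)+ray(i,(288,65),.017))[0,:2]*500
print("tray centre from far edge",F-u*68)
go(455.6,249.3,60,-7.3)
E
```

```text
flL [526.4 270.3  17. ]
flR [519.7 215.4  17. ]
whL [565.  259.2  17. ]
whR [559.2 215.2  17. ]
scL [550.3 383.8  17. ]
scR [539. 291.  17.]
dish (468.82012939453125, 345.7120056152344) 38.44291305541992
tray centre from far edge [455.6309 251.5032]
t [ 36.7   0.6 139.1] r [ 0.001 -0.001  0.004]
```

Request:
jog_arm([
  {"tx":20,"ty":-0.5,"tz":50,"rx":0,"ry":0,"rz":0,"fingers":-1},
  {"tx":37,"ty":-0.5,"tz":100,"rx":0,"ry":0,"rz":0,"fingers":-1},
  {"tx":37,"ty":-0.5,"tz":145,"rx":0,"ry":0,"rz":0,"fingers":-1},
  {"tx":37,"ty":-0.5,"tz":165,"rx":0,"ry":0,"rz":0,"fingers":-1},
  {"tx":37,"ty":-0.5,"tz":173,"rx":0,"ry":0,"rz":0,"fingers":-1},
  {"tx":37,"ty":-0.5,"tz":177,"rx":0,"ry":0,"rz":0,"fingers":-1},
  {"tx":37,"ty":-0.5,"tz":179,"rx":0,"ry":0,"rz":0,"fingers":-1},
  {"tx":37,"ty":-0.5,"tz":179,"rx":0,"ry":0,"rz":0,"fingers":-1},
])

```text
clock: 8.48
tcp_pos: [0.4563, 0.2504, 0.0207]
tcp_rot: [0.0, 0.998, -0.062, 0.001]
force: [0.2, -0.0, -0.7]
grip_width: 0.0252
```

Request:
jog_arm([
  {"tx":0,"ty":0,"tz":1,"rx":0,"ry":0,"rz":0,"fingers":-1},
  {"tx":0,"ty":0,"tz":1.5,"rx":0,"ry":0,"rz":0,"fingers":-1},
  {"tx":0,"ty":0,"tz":1.5,"rx":0,"ry":0,"rz":0,"fingers":-0.1},
  {"tx":0,"ty":0,"tz":1.5,"rx":0,"ry":0,"rz":0,"fingers":-0.1},
  {"tx":0,"ty":0,"tz":1.5,"rx":0,"ry":0,"rz":0,"fingers":-0.1},
  {"tx":0,"ty":0,"tz":1.5,"rx":0,"ry":0,"rz":0,"fingers":-0.1},
  {"tx":0,"ty":0,"tz":-40,"rx":0,"ry":0,"rz":0,"fingers":-0.1},
  {"tx":0,"ty":0,"tz":-90,"rx":0,"ry":0,"rz":0,"fingers":-0.1},
])

```text
clock: 9.48
tcp_pos: [0.4557, 0.2503, 0.1111]
tcp_rot: [0.001, 0.998, -0.062, 0.0]
force: [0.4, -1.0, 0.5]
grip_width: 0.0428
```

```bash
python3 - <<'E'
from h import *
s,p,R=pose();print(s["clock"],p,s["grip_width"]);go(500,-258,170,-2);go(540,-258,170,-2)
E
```

```text
9.475 [0.4557 0.2503 0.1111] 0.0427990222941897
t [106.5 499.1 -58. ] r [ 0.002 -0.    -0.088]
t [146.2 494.2 -58. ] r [ 0.002 -0.    -0.088]
```

Request:
jog_arm([
  {"tx":10,"ty":30,"tz":-50,"rx":0,"ry":0,"rz":0,"fingers":0.2},
  {"tx":25,"ty":90,"tz":-60,"rx":0,"ry":0,"rz":-0.088,"fingers":0.2},
  {"tx":40,"ty":150,"tz":-60,"rx":0,"ry":0,"rz":-0.088,"fingers":0.2},
  {"tx":55,"ty":210,"tz":-60,"rx":0,"ry":0,"rz":-0.088,"fingers":0.2},
  {"tx":70,"ty":270,"tz":-60,"rx":0,"ry":0,"rz":-0.088,"fingers":0.2},
  {"tx":85,"ty":330,"tz":-60,"rx":0,"ry":0,"rz":-0.088,"fingers":0.2},
  {"tx":100,"ty":390,"tz":-60,"rx":0,"ry":0,"rz":-0.088,"fingers":0.2},
  {"tx":120,"ty":450,"tz":-60,"rx":0,"ry":0,"rz":-0.088,"fingers":0.2},
])

```text
clock: 10.48
tcp_pos: [0.5191, -0.2123, 0.172]
tcp_rot: [0.001, 1.0, -0.018, -0.0]
force: [1.2, -0.4, -0.4]
grip_width: 0.057
```

```bash
python3 - <<'E'
from h import *
im,i=snap("w5");s,p,R=pose();print(s["clock"],p,s["grip_width"])
hsv=cv2.cvtColor(im,cv2.COLOR_BGR2HSV);H,S,V=[hsv[:,:,k].astype(int) for k in range(3)]
red=(S>120)&((H<8)|(H>172))&(V>40)
print(blob(red,i,.006,50))
go(564,-257,100,-2.5)
E
```

```text
10.525 [ 0.5208 -0.2187  0.172 ] 0.056773112018405354
[(571.7, -256.4, 110.2, 62.2, -2.0, 4587)]
t [44.5 36.4 72.2] r [ 0.004 -0.002  0.006]
```

View pics/w5.png

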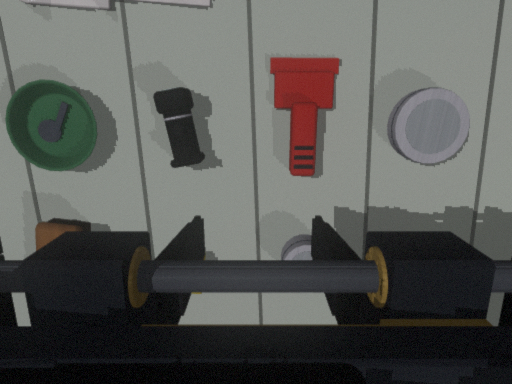

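Scraper at (303,115): measured centre (572,-256.5) mm, angle -2°, 110 x 62 mm, which agrees with the earlier measurement.

Request:
jog_arm([
  {"tx":44,"ty":36,"tz":30,"rx":0,"ry":0,"rz":0,"fingers":0.2},
  {"tx":44,"ty":36,"tz":85,"rx":0,"ry":0,"rz":0,"fingers":0.2},
  {"tx":44,"ty":36,"tz":130,"rx":0,"ry":0,"rz":0,"fingers":0.2},
  {"tx":44,"ty":36,"tz":155,"rx":0,"ry":0,"rz":0,"fingers":0.2},
  {"tx":44,"ty":36,"tz":167,"rx":0,"ry":0,"rz":0,"fingers":0.2},
  {"tx":44,"ty":36,"tz":167,"rx":0,"ry":0,"rz":0,"fingers":-1},
  {"tx":44,"ty":36,"tz":167,"rx":0,"ry":0,"rz":0,"fingers":-1},
  {"tx":44,"ty":36,"tz":167,"rx":0,"ry":0,"rz":0,"fingers":-1},
])

```text
clock: 11.52
tcp_pos: [0.5641, -0.2573, 0.0064]
tcp_rot: [0.003, 1.0, -0.019, 0.002]
force: [-0.2, 0.2, -1.6]
grip_width: 0.0324
```

Request:
jog_arm([
  {"tx":0,"ty":0,"tz":0,"rx":0,"ry":0,"rz":0,"fingers":-1},
  {"tx":0,"ty":0,"tz":0,"rx":0,"ry":0,"rz":0,"fingers":-1},
  {"tx":0,"ty":0,"tz":0,"rx":0,"ry":0,"rz":0,"fingers":-1},
  {"tx":0,"ty":0,"tz":0,"rx":0,"ry":0,"rz":0,"fingers":-1},
])

```text
clock: 12.02
tcp_pos: [0.5644, -0.2574, 0.0069]
tcp_rot: [0.003, 1.0, -0.019, 0.002]
force: [-0.5, 0.3, 5.8]
grip_width: 0.0237
```

Request:
jog_arm([
  {"tx":0,"ty":0,"tz":-30,"rx":0,"ry":0,"rz":0,"fingers":-1},
  {"tx":0,"ty":0,"tz":-80,"rx":0,"ry":0,"rz":0,"fingers":-1},
  {"tx":0,"ty":-20,"tz":-130,"rx":0,"ry":0,"rz":0,"fingers":-1},
  {"tx":0,"ty":-75,"tz":-145,"rx":0,"ry":0,"rz":0.05,"fingers":-1},
  {"tx":0,"ty":-135,"tz":-145,"rx":0,"ry":0,"rz":0.09,"fingers":-1},
  {"tx":0,"ty":-195,"tz":-145,"rx":0,"ry":0,"rz":0.09,"fingers":-1},
  {"tx":5,"ty":-255,"tz":-145,"rx":0,"ry":0,"rz":0.09,"fingers":-1},
  {"tx":10,"ty":-315,"tz":-145,"rx":0,"ry":0,"rz":0.09,"fingers":-1},
])

```text
clock: 13.02
tcp_pos: [0.5856, 0.0597, 0.1502]
tcp_rot: [0.003, 0.998, -0.064, 0.002]
force: [0.5, -0.1, -0.6]
grip_width: 0.0237
```

```bash
python3 - <<'E'
from h import *
s,p,R=pose();print(s["clock"],p,s["grip_width"],s["force"]);go(604,328.5,120,-7.3)
E
```

```text
13.025 [0.5856 0.0597 0.1502] 0.023740626855628624 [ 0.5266 -0.089  -0.6392]
t [ -16.3 -269.1   28.8] r [ 0.005 -0.005 -0.001]
```

Request:
jog_arm([
  {"tx":-4,"ty":-55,"tz":0,"rx":0,"ry":0,"rz":0,"fingers":-1},
  {"tx":-8,"ty":-110,"tz":0,"rx":0,"ry":0,"rz":0,"fingers":-1},
  {"tx":-12,"ty":-165,"tz":0,"rx":0,"ry":0,"rz":0,"fingers":-1},
  {"tx":-14,"ty":-220,"tz":0,"rx":0,"ry":0,"rz":0,"fingers":-1},
  {"tx":-16,"ty":-269,"tz":20,"rx":0,"ry":0,"rz":0,"fingers":-1},
  {"tx":-16,"ty":-269,"tz":60,"rx":0.005,"ry":-0.005,"rz":0,"fingers":-1},
  {"tx":-16,"ty":-269,"tz":85,"rx":0.005,"ry":-0.005,"rz":0,"fingers":-1},
  {"tx":-16,"ty":-269,"tz":85,"rx":0.005,"ry":-0.005,"rz":0,"fingers":-1},
])

```text
clock: 14.02
tcp_pos: [0.6035, 0.3277, 0.0617]
tcp_rot: [0.001, 0.998, -0.064, -0.002]
force: [-0.3, -0.3, -0.1]
grip_width: 0.0236
```

```bash
python3 - <<'E'
from h import *
im,i=snap("w6");s,p,R=pose();print(s["clock"],p,s["grip_width"],s["force"]);go(604,328.5,18,-7.3)
E
```

```text
14.075 [0.6043 0.328  0.0634] 0.023980413207077386 [ 0.7959 -0.078   0.5784]
t [-0.3 -0.5 45.4] r [ 0.001  0.001 -0.001]
```

View pics/w6.png

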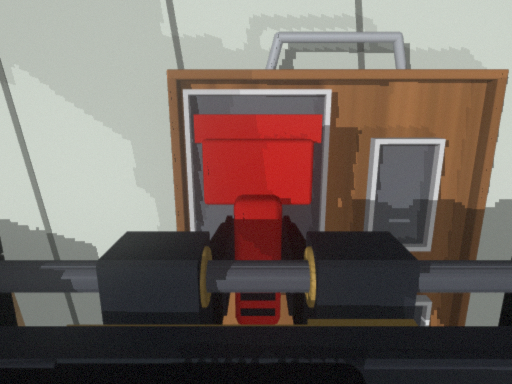

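The scraper is over its tray with clear margins all round: blade at columns 194-322 and row 115 or lower, rim at columns 186-328 and row 92.

Request:
jog_arm([
  {"tx":0,"ty":-0.5,"tz":20,"rx":0,"ry":0,"rz":0,"fingers":-1},
  {"tx":0,"ty":-0.5,"tz":36,"rx":0,"ry":0,"rz":0,"fingers":-1},
  {"tx":0,"ty":-0.5,"tz":42,"rx":0,"ry":0,"rz":0,"fingers":-1},
  {"tx":0,"ty":-0.5,"tz":44,"rx":0,"ry":0,"rz":0,"fingers":-1},
  {"tx":0,"ty":-0.5,"tz":45,"rx":0,"ry":0,"rz":0,"fingers":-1},
  {"tx":0,"ty":-0.5,"tz":45,"rx":0,"ry":0,"rz":0,"fingers":-1},
])

```text
clock: 14.82
tcp_pos: [0.6045, 0.3285, 0.0188]
tcp_rot: [0.0, 0.998, -0.064, -0.0]
force: [-0.6, -0.6, 0.1]
grip_width: 0.0239
```

Request:
jog_arm([
  {"tx":0,"ty":0,"tz":1,"rx":0,"ry":0,"rz":0,"fingers":-1},
  {"tx":0,"ty":0,"tz":1,"rx":0,"ry":0,"rz":0,"fingers":-1},
  {"tx":0,"ty":0,"tz":1,"rx":0,"ry":0,"rz":0,"fingers":-0.1},
  {"tx":0,"ty":0,"tz":1,"rx":0,"ry":0,"rz":0,"fingers":-0.1},
  {"tx":0,"ty":0,"tz":1,"rx":0,"ry":0,"rz":0,"fingers":-0.1},
  {"tx":0,"ty":0,"tz":1,"rx":0,"ry":0,"rz":0,"fingers":-0.1},
  {"tx":0,"ty":0,"tz":-40,"rx":0,"ry":0,"rz":0,"fingers":-0.1},
  {"tx":0,"ty":0,"tz":-100,"rx":0,"ry":0,"rz":0,"fingers":-0.1},
])

```text
clock: 15.82
tcp_pos: [0.6038, 0.3282, 0.1183]
tcp_rot: [0.001, 0.998, -0.064, -0.002]
force: [0.6, 0.7, 1.5]
grip_width: 0.0428
```

```bash
python3 - <<'E'
from h import *
s,p,R=pose();print(s["clock"],p,s["grip_width"]);go(400,-130,150,-7)
E
```

```text
15.825 [0.6038 0.3282 0.1183] 0.042849133454641974
t [-143.6  480.6  -30. ] r [ 0.002  0.004 -0.006]
```

Request:
jog_arm([
  {"tx":-10,"ty":40,"tz":-40,"rx":0,"ry":0,"rz":0,"fingers":-0.1},
  {"tx":-28,"ty":95,"tz":-60,"rx":0,"ry":0,"rz":0,"fingers":0},
  {"tx":-46,"ty":153,"tz":-60,"rx":0,"ry":0,"rz":0,"fingers":0},
  {"tx":-64,"ty":211,"tz":-60,"rx":0,"ry":0,"rz":0,"fingers":0},
  {"tx":-82,"ty":269,"tz":-60,"rx":0,"ry":0,"rz":0,"fingers":0},
  {"tx":-100,"ty":327,"tz":-60,"rx":0,"ry":0,"rz":0,"fingers":0},
  {"tx":-118,"ty":385,"tz":-60,"rx":0,"ry":0,"rz":0,"fingers":0},
  {"tx":-136,"ty":443,"tz":-60,"rx":0,"ry":0,"rz":0,"fingers":0},
])

```text
clock: 16.82
tcp_pos: [0.4116, -0.0952, 0.1802]
tcp_rot: [0.001, 0.998, -0.064, -0.002]
force: [1.7, -0.9, -0.1]
grip_width: 0.0479
```

Request:
jog_arm([
  {"tx":-8,"ty":40,"tz":0,"rx":0,"ry":0,"rz":0,"fingers":0},
  {"tx":-8,"ty":40,"tz":0,"rx":0,"ry":0,"rz":0,"fingers":0},
])

```text
clock: 17.08
tcp_pos: [0.3979, -0.1359, 0.1806]
tcp_rot: [0.001, 0.998, -0.066, -0.001]
force: [-0.5, 1.1, 0.5]
grip_width: 0.0474
```

```bash
python3 - <<'E'
from h import *
im,i=snap("w7");s,p,R=pose();print(s["clock"],p,s["grip_width"])
hsv=cv2.cvtColor(im,cv2.COLOR_BGR2HSV);H,S,V=[hsv[:,:,k].astype(int) for k in range(3)]
m=cv2.morphologyEx(((S>90)&(H>18)&(H<40)&(V>60)).astype(np.uint8),cv2.MORPH_CLOSE,np.ones((5,5)))
m[232:]=0
for z in(.01,.018):print(blob(m,i,z,50))
cv2.imwrite("pics/w7z.png",im[60:300,100:420])
go(414,-141,100,-7)
E
```

```text
17.125 [ 0.3983 -0.1347  0.1805] 0.047218537906918545
[(415.5, -140.2, 47.3, 17.3, -7.5, 780)]
[(416.7, -140.3, 46.2, 16.9, -7.5, 780)]
t [16.6  4.  80.4] r [ 0.003  0.003 -0.009]
```

View pics/w7z.png

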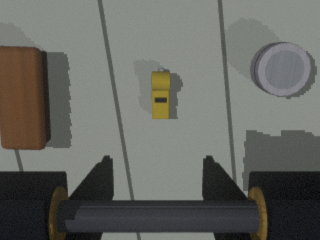

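Whistle at crop (160,92), measured at (415,-140) mm and -7.5°, already parallel to the tool. It agrees with the top view.

Request:
jog_arm([
  {"tx":17.5,"ty":3.5,"tz":50,"rx":0.003,"ry":0.003,"rz":0,"fingers":0},
  {"tx":17.5,"ty":3.5,"tz":105,"rx":0.003,"ry":0.003,"rz":0,"fingers":0},
  {"tx":17.5,"ty":3.5,"tz":145,"rx":0.003,"ry":0.003,"rz":0,"fingers":0},
  {"tx":17.5,"ty":3.5,"tz":165,"rx":0.003,"ry":0.003,"rz":0,"fingers":0},
  {"tx":17.5,"ty":3.5,"tz":174,"rx":0.003,"ry":0.003,"rz":0,"fingers":0},
  {"tx":17.5,"ty":3.5,"tz":174,"rx":0.003,"ry":0.003,"rz":0,"fingers":0},
  {"tx":17.5,"ty":3.5,"tz":174,"rx":0.003,"ry":0.003,"rz":0,"fingers":-1},
  {"tx":17.5,"ty":3.5,"tz":174,"rx":0.003,"ry":0.003,"rz":0,"fingers":-1},
], force=15)

```text
clock: 18.12
tcp_pos: [0.415, -0.1409, 0.0072]
tcp_rot: [0.0, 0.998, -0.065, 0.001]
force: [-0.3, -0.2, -0.4]
grip_width: 0.0328
```

Request:
jog_arm([
  {"tx":0,"ty":0,"tz":0,"rx":0,"ry":0,"rz":0,"fingers":-1},
  {"tx":0,"ty":0,"tz":0,"rx":0,"ry":0,"rz":0,"fingers":-1},
  {"tx":0,"ty":0,"tz":0,"rx":0,"ry":0,"rz":0,"fingers":-1},
  {"tx":0,"ty":0,"tz":0,"rx":0,"ry":0,"rz":0,"fingers":-1},
  {"tx":0,"ty":0,"tz":0,"rx":0,"ry":0,"rz":0,"fingers":-1},
])

```text
clock: 18.75
tcp_pos: [0.4152, -0.1411, 0.0076]
tcp_rot: [0.0, 0.998, -0.065, 0.001]
force: [-0.6, -0.4, 6.7]
grip_width: 0.0177
```

Request:
jog_arm([
  {"tx":0,"ty":0,"tz":-30,"rx":0,"ry":0,"rz":0,"fingers":-1},
  {"tx":0,"ty":0,"tz":-85,"rx":0,"ry":0,"rz":0,"fingers":-1},
  {"tx":10,"ty":-30,"tz":-130,"rx":0,"ry":0,"rz":0,"fingers":-1},
  {"tx":30,"ty":-85,"tz":-140,"rx":0,"ry":0,"rz":0,"fingers":-1},
  {"tx":50,"ty":-142,"tz":-140,"rx":0,"ry":0,"rz":0,"fingers":-1},
  {"tx":70,"ty":-200,"tz":-140,"rx":0,"ry":0,"rz":0,"fingers":-1},
  {"tx":90,"ty":-255,"tz":-140,"rx":0,"ry":0,"rz":0,"fingers":-1},
  {"tx":110,"ty":-310,"tz":-140,"rx":0,"ry":0,"rz":0,"fingers":-1},
])

```text
clock: 19.75
tcp_pos: [0.5649, 0.154, 0.1477]
tcp_rot: [0.0, 0.998, -0.065, 0.001]
force: [0.2, -0.7, -0.8]
grip_width: 0.0177
```

```bash
python3 - <<'E'
from h import *
s,p,R=pose();print(s["clock"],p,s["grip_width"],s["force"]);go(599.5,231.5,60,-7.2)
E
```

```text
19.75 [0.5649 0.154  0.1477] 0.017742004177871407 [ 0.245  -0.7174 -0.8334]
t [ 23.9 -81.4  87.8] r [ 0.001 -0.003 -0.005]
```

Request:
jog_arm([
  {"tx":14,"ty":-45,"tz":0,"rx":0,"ry":0,"rz":0,"fingers":-1},
  {"tx":24,"ty":-81,"tz":30,"rx":0,"ry":0,"rz":-0.005,"fingers":-1},
  {"tx":24,"ty":-81,"tz":70,"rx":0,"ry":0,"rz":-0.005,"fingers":-1},
  {"tx":24,"ty":-81,"tz":88,"rx":0,"ry":0,"rz":-0.005,"fingers":-1},
  {"tx":24,"ty":-81,"tz":88,"rx":0,"ry":0,"rz":-0.005,"fingers":-1},
])

```text
clock: 20.38
tcp_pos: [0.5991, 0.2305, 0.059]
tcp_rot: [0.001, 0.998, -0.063, 0.0]
force: [-0.2, 0.1, 0.6]
grip_width: 0.0175
```

```bash
python3 - <<'E'
from h import *
im,i=snap("w8");s,p,R=pose();print(s["clock"],p,s["grip_width"],s["force"]);go(599.5,231.5,18.6,-7.2)
cv2.imwrite("pics/w8z.png",im[:320,:])
E
```

```text
20.425 [0.5998 0.2306 0.0603] 0.017874925028064516 [0.2736 0.4709 0.3178]
t [-0.5 -0.8 41.7] r [ 0.001 -0.002 -0.001]
```

View pics/w8z.png

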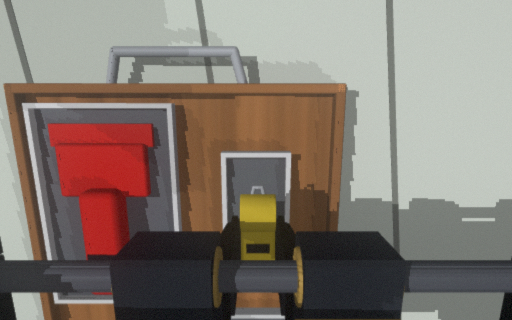

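The whistle is centred over its tray (columns 240-276 between rims 225-288), and the scraper lies inside its own tray.

Request:
jog_arm([
  {"tx":-0.5,"ty":-0.8,"tz":20,"rx":0,"ry":0,"rz":0,"fingers":-1},
  {"tx":-0.5,"ty":-0.8,"tz":34,"rx":0,"ry":0,"rz":0,"fingers":-1},
  {"tx":-0.5,"ty":-0.8,"tz":39,"rx":0,"ry":0,"rz":0,"fingers":-1},
  {"tx":-0.5,"ty":-0.8,"tz":41,"rx":0,"ry":0,"rz":0,"fingers":-1},
  {"tx":-0.5,"ty":-0.8,"tz":42,"rx":0,"ry":0,"rz":0,"fingers":-1},
  {"tx":-0.5,"ty":-0.8,"tz":42,"rx":0,"ry":0,"rz":0,"fingers":-1},
])

```text
clock: 21.18
tcp_pos: [0.5997, 0.2315, 0.0187]
tcp_rot: [0.0, 0.998, -0.063, 0.002]
force: [0.7, 0.2, 0.9]
grip_width: 0.0179
```

Request:
jog_arm([
  {"tx":0,"ty":0,"tz":0.5,"rx":0,"ry":0,"rz":0,"fingers":-1},
  {"tx":0,"ty":0,"tz":0.5,"rx":0,"ry":0,"rz":0,"fingers":-0.3},
  {"tx":0,"ty":0,"tz":0.5,"rx":0,"ry":0,"rz":0,"fingers":-0.3},
  {"tx":0,"ty":0,"tz":0.5,"rx":0,"ry":0,"rz":0,"fingers":-0.3},
  {"tx":0,"ty":0,"tz":0.5,"rx":0,"ry":0,"rz":0,"fingers":-0.3},
  {"tx":0,"ty":0,"tz":-30,"rx":0,"ry":0,"rz":0,"fingers":-0.3},
  {"tx":0,"ty":0,"tz":-85,"rx":0,"ry":0,"rz":0,"fingers":0},
  {"tx":0,"ty":0,"tz":-130,"rx":0,"ry":0,"rz":0,"fingers":0.8},
])

```text
clock: 22.18
tcp_pos: [0.5993, 0.2316, 0.1505]
tcp_rot: [0.0, 0.998, -0.063, 0.002]
force: [0.6, -0.1, 0.0]
grip_width: 0.0482
```

```bash
python3 - <<'E'
from h import *
s,p,R=pose();print(s["clock"],p,s["grip_width"]);go(400,-245,170,-7)
E
```

```text
22.175 [0.5993 0.2316 0.1505] 0.04822319224008379
t [-137.6  498.   -20. ] r [ 0.    -0.004 -0.004]
```

Request:
jog_arm([
  {"tx":-16,"ty":58,"tz":-15,"rx":0,"ry":0,"rz":0,"fingers":0.8},
  {"tx":-32,"ty":116,"tz":-20,"rx":0,"ry":0,"rz":0,"fingers":0.8},
  {"tx":-48,"ty":174,"tz":-20,"rx":0,"ry":0,"rz":0,"fingers":0.8},
  {"tx":-64,"ty":232,"tz":-20,"rx":0,"ry":0,"rz":0,"fingers":0.8},
  {"tx":-82,"ty":290,"tz":-20,"rx":0,"ry":0,"rz":0,"fingers":0.8},
  {"tx":-100,"ty":348,"tz":-20,"rx":0,"ry":0,"rz":0,"fingers":0.8},
  {"tx":-115,"ty":406,"tz":-20,"rx":0,"ry":0,"rz":0,"fingers":0.8},
  {"tx":-130,"ty":464,"tz":-20,"rx":0,"ry":0,"rz":0,"fingers":0.8},
])

```text
clock: 23.18
tcp_pos: [0.4109, -0.214, 0.1703]
tcp_rot: [0.0, 0.998, -0.063, 0.002]
force: [1.3, -0.4, -0.2]
grip_width: 0.0857
```

Request:
jog_arm([
  {"tx":-12,"ty":40,"tz":0,"rx":0,"ry":0,"rz":0,"fingers":0.8},
  {"tx":-12,"ty":40,"tz":0,"rx":0,"ry":0,"rz":0,"fingers":0.8},
  {"tx":-12,"ty":40,"tz":0,"rx":0,"ry":0,"rz":0,"fingers":0.8},
])

```text
clock: 23.55
tcp_pos: [0.394, -0.2517, 0.1703]
tcp_rot: [0.0, 0.998, -0.063, 0.002]
force: [-0.8, 0.4, 0.7]
grip_width: 0.0857
```

```bash
python3 - <<'E'
from h import *
im,i=snap("w9");s,p,R=pose();print(s["clock"],p,s["grip_width"])
g=cv2.GaussianBlur(im.max(2),(5,5),1)
c=cv2.HoughCircles(g[100:225,180:340],cv2.HOUGH_GRADIENT,1,40,param1=80,param2=12,minRadius=20,maxRadius=45)
if c is not None:
  for q in c[0][:2]: print(q+[180,100,0],ray(i,q[:2]+[180,100],.03)*1000,ray(i,q[:2]+[180+q[2],100],.03)*1000)
cv2.imwrite("pics/w9z.png",im[60:300,100:420])
go(424,-253,100,-7)
E
```

```text
23.6 [ 0.3942 -0.2514  0.1703] 0.08548660007718657
[261.5 143.5  25.7] [[ 427.3177 -258.0216   30.    ]] [[ 424.4011 -281.0766   30.    ]]
t [29.5 -2.1 70.4] r [ 0.    -0.004 -0.004]
```

View pics/w9z.png

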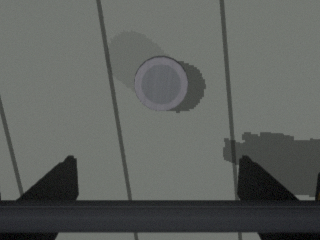

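Tin at crop (161,82), 47 mm across as fitted, centre (428,-258) mm. The earlier fit had too large a radius, so I use this one.

Request:
jog_arm([
  {"tx":34,"ty":2.3,"tz":30,"rx":0,"ry":0,"rz":0,"fingers":0.8},
  {"tx":34,"ty":2.3,"tz":85,"rx":0,"ry":0,"rz":0,"fingers":0.8},
  {"tx":34,"ty":2.3,"tz":130,"rx":0,"ry":0,"rz":0,"fingers":0.6},
  {"tx":34,"ty":2.3,"tz":150,"rx":0,"ry":0,"rz":0,"fingers":0.5},
  {"tx":34,"ty":2.3,"tz":161,"rx":0,"ry":0,"rz":0,"fingers":0.5},
  {"tx":34,"ty":2.3,"tz":161,"rx":0,"ry":0,"rz":0,"fingers":0.5},
  {"tx":34,"ty":2.3,"tz":161,"rx":0,"ry":0,"rz":0,"fingers":-1},
  {"tx":34,"ty":2.3,"tz":161,"rx":0,"ry":0,"rz":0,"fingers":-1},
], force=25)

```text
clock: 24.6
tcp_pos: [0.4287, -0.2582, 0.0103]
tcp_rot: [0.001, 0.998, -0.063, 0.003]
force: [-0.3, 0.1, -0.1]
grip_width: 0.0564
```

Request:
jog_arm([
  {"tx":0,"ty":0,"tz":0,"rx":0,"ry":0,"rz":0,"fingers":-1},
  {"tx":0,"ty":0,"tz":0,"rx":0,"ry":0,"rz":0,"fingers":-1},
  {"tx":0,"ty":0,"tz":0,"rx":0,"ry":0,"rz":0,"fingers":-1},
  {"tx":0,"ty":0,"tz":0,"rx":0,"ry":0,"rz":0,"fingers":-1},
])

```text
clock: 25.1
tcp_pos: [0.4288, -0.2583, 0.0106]
tcp_rot: [0.001, 0.998, -0.063, 0.003]
force: [-0.5, -0.7, 5.4]
grip_width: 0.0494
```

Request:
jog_arm([
  {"tx":0,"ty":0,"tz":-30,"rx":0,"ry":0,"rz":0,"fingers":-1},
  {"tx":0,"ty":0,"tz":-85,"rx":0,"ry":0,"rz":0,"fingers":-1},
  {"tx":-3,"ty":-30,"tz":-130,"rx":0,"ry":0,"rz":0,"fingers":-1},
  {"tx":-5,"ty":-88,"tz":-140,"rx":0,"ry":0,"rz":0,"fingers":-1},
  {"tx":-9,"ty":-146,"tz":-140,"rx":0,"ry":0,"rz":0,"fingers":-1},
  {"tx":-12,"ty":-204,"tz":-140,"rx":0,"ry":0,"rz":0,"fingers":-1},
  {"tx":-16,"ty":-262,"tz":-140,"rx":0,"ry":0,"rz":0,"fingers":-1},
  {"tx":-20,"ty":-320,"tz":-140,"rx":0,"ry":0,"rz":0,"fingers":-1},
])

```text
clock: 26.1
tcp_pos: [0.448, 0.0638, 0.1501]
tcp_rot: [0.001, 0.998, -0.063, 0.003]
force: [0.8, -0.3, -1.5]
grip_width: 0.0494
```

```bash
python3 - <<'E'
from h import *
s,p,R=pose();print(s["clock"],p,s["grip_width"],s["force"]);go(468.5,345,70,-7.2)
E
```

```text
26.1 [0.448  0.0638 0.1501] 0.04936258562085892 [ 0.8072 -0.3208 -1.4703]
t [ -15.5 -281.7   79.6] r [ 0.001 -0.006 -0.   ]
```

Request:
jog_arm([
  {"tx":-3,"ty":-58,"tz":0,"rx":0,"ry":0,"rz":0,"fingers":-1},
  {"tx":-6,"ty":-116,"tz":0,"rx":0,"ry":0,"rz":0,"fingers":-1},
  {"tx":-9,"ty":-174,"tz":0,"rx":0,"ry":0,"rz":0,"fingers":-1},
  {"tx":-12,"ty":-230,"tz":0,"rx":0,"ry":0,"rz":0,"fingers":-1},
  {"tx":-15.5,"ty":-282,"tz":20,"rx":0,"ry":-0.006,"rz":0,"fingers":-1},
  {"tx":-15.5,"ty":-282,"tz":60,"rx":0,"ry":-0.006,"rz":0,"fingers":-1},
  {"tx":-15.5,"ty":-282,"tz":80,"rx":0,"ry":-0.006,"rz":0,"fingers":-1},
  {"tx":-15.5,"ty":-282,"tz":80,"rx":0,"ry":-0.006,"rz":0,"fingers":-1},
])

```text
clock: 27.1
tcp_pos: [0.4677, 0.345, 0.0681]
tcp_rot: [0.002, 0.998, -0.063, -0.001]
force: [0.3, 0.5, -0.6]
grip_width: 0.0493
```

```bash
python3 - <<'E'
from h import *
im,i=snap("w10");s,p,R=pose();print(s["clock"],p,s["grip_width"],s["force"]);go(468.5,345,21.6,-7.2)
cv2.imwrite("pics/w10z.png",im[:320,:])
E
```

```text
27.15 [0.4683 0.3452 0.0693] 0.04941665529553492 [ 0.063   0.5173 -0.4987]
t [ 0.2  0.1 47.7] r [ 0.002  0.001 -0.   ]
```

View pics/w10z.png

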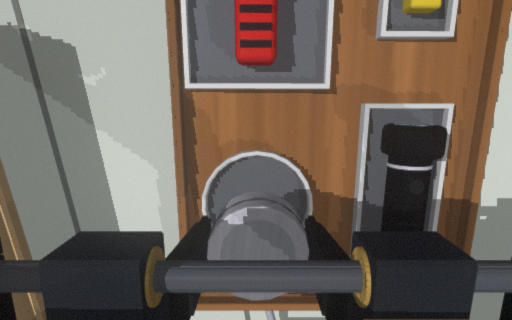

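The tin is laterally centred on the dish (dish columns 203-312, tin 209-306). The long flashlight, scraper and whistle are in their trays.

Request:
jog_arm([
  {"tx":0,"ty":0,"tz":22,"rx":0,"ry":0,"rz":0,"fingers":-1},
  {"tx":0,"ty":0,"tz":38,"rx":0,"ry":0,"rz":0,"fingers":-1},
  {"tx":0,"ty":0,"tz":44,"rx":0,"ry":0,"rz":0,"fingers":-1},
  {"tx":0,"ty":0,"tz":47,"rx":0,"ry":0,"rz":0,"fingers":-1},
  {"tx":0,"ty":0,"tz":48,"rx":0,"ry":0,"rz":0,"fingers":-1},
  {"tx":0,"ty":0,"tz":48,"rx":0,"ry":0,"rz":0,"fingers":-1},
])

```text
clock: 27.9
tcp_pos: [0.4685, 0.3452, 0.0217]
tcp_rot: [0.001, 0.998, -0.063, -0.0]
force: [0.2, -0.4, -0.2]
grip_width: 0.0494
```

Open to about 62 mm and leave, up and away.

Request:
jog_arm([
  {"tx":0,"ty":0,"tz":0.7,"rx":0,"ry":0,"rz":0,"fingers":-1},
  {"tx":0,"ty":0,"tz":0.7,"rx":0,"ry":0,"rz":0,"fingers":0.3},
  {"tx":0,"ty":0,"tz":0.7,"rx":0,"ry":0,"rz":0,"fingers":0.3},
  {"tx":0,"ty":0,"tz":0.7,"rx":0,"ry":0,"rz":0,"fingers":0.3},
  {"tx":0,"ty":0,"tz":0.7,"rx":0,"ry":0,"rz":0,"fingers":0.3},
  {"tx":0,"ty":0,"tz":-30,"rx":0,"ry":0,"rz":0,"fingers":0.3},
  {"tx":0,"ty":0,"tz":-85,"rx":0,"ry":0,"rz":0,"fingers":0.3},
  {"tx":0,"ty":0,"tz":-140,"rx":0,"ry":0,"rz":0,"fingers":0.3},
])

```text
clock: 28.9
tcp_pos: [0.4684, 0.3453, 0.1631]
tcp_rot: [0.001, 0.998, -0.063, -0.001]
force: [0.3, 0.1, 0.2]
grip_width: 0.0617
```

Request:
jog_arm([
  {"tx":-5,"ty":60,"tz":-40,"rx":0,"ry":0,"rz":0,"fingers":0.3},
  {"tx":-10,"ty":120,"tz":-60,"rx":0,"ry":0,"rz":0,"fingers":0.3},
  {"tx":-15,"ty":180,"tz":-60,"rx":0,"ry":0,"rz":0,"fingers":0.3},
  {"tx":-20,"ty":240,"tz":-60,"rx":0,"ry":0,"rz":0,"fingers":0.3},
  {"tx":-25,"ty":300,"tz":-60,"rx":0,"ry":0,"rz":0,"fingers":0.3},
  {"tx":-30,"ty":360,"tz":-60,"rx":0,"ry":0,"rz":0,"fingers":0.3},
  {"tx":-30,"ty":360,"tz":-60,"rx":0,"ry":0,"rz":0,"fingers":0.3},
])

```text
clock: 29.78
tcp_pos: [0.3928, -0.0112, 0.2241]
tcp_rot: [0.001, 0.998, -0.066, -0.0]
force: [-0.5, 0.9, 0.1]
grip_width: 0.0618
```

```bash
python3 - <<'E'
from h import *
t,info=snap("end","top");s,_=snap("ends","scene")
cv2.imwrite("pics/endz.png",np.hstack([cv2.resize(t[130:270,80:190],(440,560)),cv2.resize(s[150:270,320:450],(360,560),interpolation=cv2.INTER_CUBIC)]))
o=cv2.imread("pics/top0.png").astype(int)
for n,(a,b,c,d) in(("wide",(165,205,388,428)),("short",(165,202,300,322))): print(n,np.abs(o-t)[a:b,c:d].mean())
print(env.get_state()["clock"])
E
```

```text
wide 9.218541666666667
short 9.316543816543817
29.875
```

View pics/endz.png

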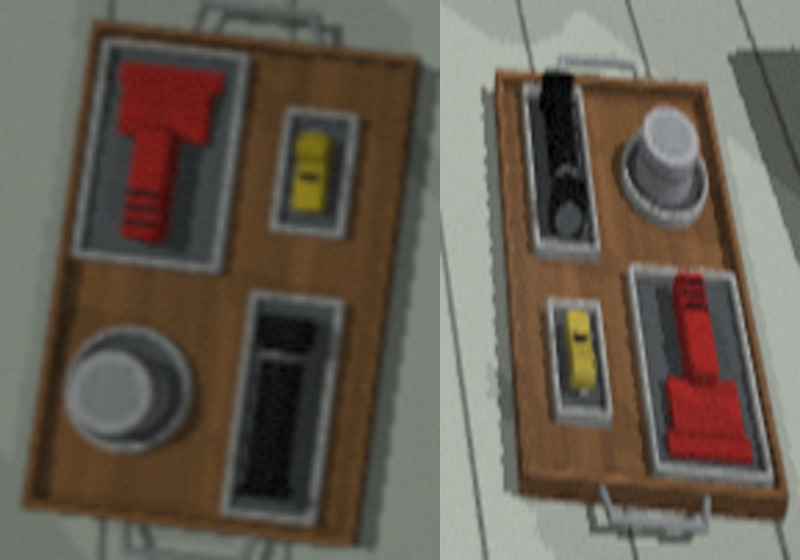

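Both views show all four items flat inside their inserts, the same way up. Next a numeric check, including the look-alikes.

```bash
python3 - <<'E'
from h import *
t=cv2.imread("pics/end.png");o=cv2.imread("pics/top0.png");info=viewer.camera_info("top")
g=cv2.GaussianBlur(cv2.resize(t[200:255,85:140],None,fx=4,fy=4).max(2),(5,5),1)
c=cv2.HoughCircles(g,cv2.HOUGH_GRADIENT,1,60,param1=60,param2=12,minRadius=35,maxRadius=50)
if c is not None:
  for q in c[0][:2]: print("tin",q,ray(info,(q[:2]-1.5)/4+[85,200],.041)*1000)
f=np.zeros(t.shape[:2],bool);f[206:256,140:164]=t[206:256,140:164].max(2)<38
print("flash",blob(f,info,.036,30))
for n,(a,b,c0,d) in(("wide",(160,210,382,430)),("short",(163,204,297,325))):
  G=lambda x:cv2.cvtColor(x,cv2.COLOR_BGR2GRAY)
  r=cv2.matchTemplate(G(t)[a-6:b+6,c0-6:d+6],G(o)[a:b,c0:d],cv2.TM_CCOEFF_NORMED);print(n,cv2.minMaxLoc(r)[1::2])
E
```

```text
tin [ 89.5 110.5  41. ] [[466.9469 345.8064  41.    ]]
flash [(442.4, 250.0, 80.7, 32.5, -5.1, 352), (498.8, 242.0, 36.4, 20.7, 80.6, 105)]
wide (0.9326494932174683, (6, 6))
short (0.9899347424507141, (6, 6))
```

```bash
python3 -c "
from cell import env
print(env.finish_job())"
```

```text
the job is handed in; nothing more can be done
None
```

All four items are in their inserts, the same side up as they started, and the job was handed in at about 30 s of the 106 s allowed. I placed them in the order listed: long flashlight, ice scraper, whistle, small tin. Each was lowered until it touched the insert floor before I let go.

- **Small tin:** the final overhead picture puts it at (467, 346) mm, against a dish centre of about (468.5, 345).
- **Long flashlight:** its centre is at about x = 455, y = 248 mm, in the middle of its tray.
- **Scraper and whistle:** both show clearly inside their rims in the overhead and scene pictures, checked by eye rather than measured.
- **Short flashlight and wide tin:** neither had shifted by even a pixel in the overhead view. Raw brightness there had changed slightly (about 9 grey levels); I put this down to the arm's shadow but did not check.

Two things went wrong on the way. The first try at the flashlight closed on nothing, because I lifted before the slow fingers had shut; the flashlight had not moved and the second try held. My first estimate of the tin's position was about 6 mm off, and the close look before grasping corrected it.

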